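# Sort the metal parts on the fabrication bench into their trays

### The job

Sort the five loose steel parts into the trays: lay both square-tube offcuts lengthwise in the oblong tray, both ring collars flat in the round pan, and stand the angle bracket upright on its foot in the square tray. Every part must rest on its tray's floor, not on another part or on a rim. Leave the brass cone and the flask undisturbed.

Things in the scene. Friction and masses are not known exactly. Their poses are not given: they have to be found in the camera images.
- long_stub: Offcut of square steel tube, 28 x 28 mm section, 90 mm long, lying on the bench. Origin at its very centre (14 mm above what it lies on); x runs along its length. About 0.2 kg.
- short_stub: Offcut of square steel tube, 28 x 28 mm section, 60 mm long, lying on the bench. Origin at its very centre (14 mm above what it lies on); x runs along its length. About 0.14 kg.
- large_collar: Steel shaft collar (thick ring), 56 mm outside diameter, 32 mm bore, 24 mm high, lying flat with its bore upright. Origin at the centre of its underside, z up. About 0.3 kg.
- small_collar: Steel shaft collar (thick ring), 40 mm outside diameter, 20 mm bore, 26 mm high, lying flat with its bore upright. Origin at the centre of its underside, z up. About 0.18 kg.
- bracket: L-shaped steel angle bracket standing on its foot. Foot 50 mm (along x) by 40 mm (along y), 6 mm thick; upright leg at the foot's +x end, 40 mm wide (along y), 6 mm thick, its mid-plane at x = +22 mm, its top 50 mm above the underside. Origin at the centre of the foot's underside, z up. It can be gripped across the 40 mm width of the upright leg. About 0.18 kg.
- long_tray: Oblong blue open tray, fixed to the bench, 220 mm long (along its y) by 100 mm wide (along its x), 28 mm high; walls and floor 5 mm thick. Origin at the centre of its underside, z up.
- square_tray: Square blue open tray, fixed to the bench, 140 x 140 mm, 28 mm high; walls and floor 5 mm thick. Sides along its x and y. Origin at the centre of its underside, z up.
- round_pan: Round blue open pan, fixed to the bench, 170 mm outside diameter, 28 mm high; wall 4 mm, floor 5 mm thick. Origin at the centre of its underside, z up.
- brass_cone: Spun brass cone standing loose on the bench to the left, 150 mm diameter, 108 mm high. Not to be disturbed. Origin at the centre of its underside, z up.
- flask: Grey bottle-shaped flask with a narrow neck and black cap standing loose on the bench to the right, 68 mm diameter, 200 mm high. Not to be disturbed. Origin at the centre of its underside, z up.
Mind the look-alikes: they are no part of the job. Leave any orange, red or turquoise look-alike of the long_stub alone.

How it is judged:
By the outcome, as a careful person would: the job done as asked, in the order asked, and still so for the second after the job is handed in, with the robot touching nothing.
It also fails if it takes over 115 s, if anything falls off the work surface, if the arm or the gripper's body presses on something with over 40 N, if the wrist force passes 120 N, or if a joint passes its speed limit or range.

### The arm

A 7-joint arm with a two-finger parallel gripper is mounted at the origin on the work surface. World frame = base frame: x ahead of the robot, y to its left, z up, the work surface at z = 0. Lengths are in m, angles in rad, forces in N, time in s.
With the tool pointing down it reaches from about 0.4 to 0.85 m from the base axis. Payload 4.5 kg.
Tool frame: the origin (TCP) lies where the fingers leave the gripper's body, on its centre line; the fingertips stand 73 mm ahead of it and the grasp point (between the pads) lies 54 mm ahead of it (bot.grasp_offset is the z of the grasp point in the tool frame, in m); z points along the fingers, y is the line along which they close (so a half turn about z gives the same grasp; the last joint's range is limited). The gripper opens to 85 mm and grips with 20 to 120 N. Pads are 22 mm wide; open, the fingers measure 114 mm over their backs; the gripper's body (76 mm by 85 mm) begins 54 mm behind the grasp point. The pads swing forward as they close: fully open they stand 13 mm farther back than shut.
Start: joints at [-1.315, 0.689, -0.195, 1.565, 0.157, 0.902, -0.215], TCP at [0.137, 0.61, 0.304] pointing down, gripper open.
Joint ranges: [-3.01, 3.01], [-0.46, 2.08], [-1.47, 1.51], [0.13, 2.56], [-1, 4.14], [0.04, 2.09], [-2.66, 2.66]. Speed limits (rad/s): [2.57, 2.57, 3.14, 3.14, 3.14, 3.14, 3.14].

### API

Orientations are given as a unit quaternion [x, y, z, w].
In Python, from station import bot gives the robot as it stands.
- The arm moves only by the tool send_rows, never from a script. Its argument "steps" is a list of rows, each an object of numbers: "tx", "ty", "tz": the shift along the tool's x, y, z scaled (see below); "spin": the turn about the tool's z scaled (see below). A call has 1 to 8 rows; each row is the pose to reach, as a shift and turn from the pose commanded when the call began, along the tool's axes at that moment; what a row does not reach only later rows make up. The controller multiplies each number of a shift by 0.4 m and each number of a turn by 120 degrees. A row lasts 1/8 s, in which the tool goes at most 62.5 mm and 10.7 degrees, less where a joint would pass 70% of its speed; a pose out of reach is approached as far as the arm can. A call with a number of a shift or a turn outside -1 to 1 is refused whole. A call with a gripper value outside its range is refused whole. "jaw" is the opening, from 0 (shut) to 1 (fully open), set as the call begins (left out, the last holds). The fingers move at their own pace and stop on an object; "grip_force" is the grip in N (left out, the last holds). Time passes only in rows, so rows that repeat a pose let the fingers close. It gives the time, the measured TCP pose, the force, the opening and the grip force at its end, in the units of the state.
- bot.state(): the state, without advancing time (a new reading comes with each control period).
- bot.camera(name): name is "side" or "top" or "wrist"; returns the picture (400x640x3 uint8, red, green, blue); there is no depth.
- bot.camera_model(name): a dict with "fx", "fy", "cx", "cy" (pixels), "pose" (4x4, takes a point from camera to world coordinates); the wrist camera has in their place "mount" (4x4, takes a point from camera to tool coordinates, whose origin is the TCP and whose axes are the flange's). Camera axes: x right, y down, z forward; pixel columns grow to the right and rows downward; lengths in m; the calibration is good to about 2 mm. A picture is of the moment at which its call begins: read the wrist's pose just before it. camera_model takes no time and is no camera call.
- bot.sign_off(): hands the job in; it is judged then, once.
The state is a dict: "clock": time; "qpos": joint angles; "dq": joint speeds; "joint_efforts": joint torques, N m; "tool_pos": TCP position; "tcp_rot": TCP orientation; "ft_force": force on the tool from outside, world axes, zero at the start; "torque": the same for the moment, N m; "opening": finger opening in m; "grasp_force": force on a finger pad.
Only numpy, scipy, OpenCV 4.12 (cv2) and the standard library are available. Lean on these libraries where they do the work, as an engineer would, in place of code of your own. Each camera call takes 0.05 s, during which the arm holds its last target. There are 200 camera calls.

## Working session

There is one attempt and no reset: what is moved stays moved. The work goes in short steps, Python scripts to look and compute and a tool call to move; the robot and the scene stay as the last step left them, time stands still between calls to the robot, and variables do not carry over. Pictures are saved under pics/ and viewed, at most 17 in all, crops included, and the job is handed in when it is done.

Besides the shell and the picture viewer there is one more tool, called after ">>>" as name(argument=value, ...), one argument or row to a line, values as JSON. send_rows: Moves the arm, as the interface text tells. Shifts and turns lie within -1 to 1; 1 stands for 0.4 m of shift or 120 degrees of turn. Its arguments: {"type":"object","properties":{"steps":{"type":"array","items":{"type":"object","properties":{"tx":{"type":"number","minimum":-1,"maximum":1},"ty":{"type":"number","minimum":-1,"maximum":1},"tz":{"type":"number","minimum":-1,"maximum":1},"spin":{"type":"number","minimum":-1,"maximum":1}}}},"jaw":{"type":"number"},"grip_force":{"type":"number"}},"required":["steps"]}

```bash
mkdir -p pics
python3 - <<'E'
from station import bot
import cv2, numpy as np
print(bot.state())
for n in ("top","side"):
    im=bot.camera(n); cv2.imwrite(f"pics/{n}0.png",im[:,:,::-1])
for n in ("top","side","wrist"): print(n,bot.camera_model(n))
print(bot.grasp_offset)
E
```

```text
{'clock': 0.0, 'qpos': array([-1.31522353,  0.6900186 , -0.19449198,  1.56639713,  0.15728544,
        0.90249918, -0.21508343]), 'dq': array([ 0.00061623,  0.00095426,  0.00218515, -0.00116181, -0.00092077,
        0.00164229,  0.00095883]), 'joint_efforts': array([-1.40916327e-03, -5.39614999e+01, -1.26693763e+00, -1.58545715e+01,
        9.09447670e-03,  9.50324640e-03,  8.39558140e-06]), 'tool_pos': array([0.13740487, 0.60915313, 0.30304761]), 'tcp_rot': array([ 1.10618753e-01,  9.93862444e-01, -9.65801414e-04, -3.61750717e-05]), 'ft_force': array([ 0.43629167,  0.01004333, -0.25341508]), 'torque': array([-0.00467571, -0.0341095 , -0.03288444]), 'grasp_force': 0.0, 'opening': 0.08557459123736395}
top {'fx': 486.7766764520477, 'fy': 486.7766764520477, 'cx': 327.2118782161028, 'cy': 196.85134496705945, 'pose': array([[ 0.00647342, -0.99796352,  0.06345789,  0.28229283],
       [-0.9998539 , -0.0054556 ,  0.01619951, -0.00825946],
       [-0.01582032, -0.06355349, -0.99785303,  1.83485071],
       [ 0.        ,  0.        ,  0.        ,  1.        ]])}
side {'fx': 367.7383551944423, 'fy': 367.7383551944423, 'cx': 315.066322301435, 'cy': 195.3506958787507, 'pose': array([[ 0.81365423, -0.37113773,  0.4474635 , -0.10404788],
       [-0.58126667, -0.53233202,  0.61542805, -0.67984711],
       [ 0.00979058, -0.76084125, -0.64886419,  0.75804202],
       [ 0.        ,  0.        ,  0.        ,  1.        ]])}
wrist {'fx': 290.9846706972467, 'fy': 290.9846706972467, 'cx': 317.23186270029794, 'cy': 192.92451592634492, 'mount': array([[ 5.94516962e-05, -9.51272650e-01, -3.08351004e-01,
         7.93322414e-02],
       [ 9.99999848e-01, -1.12310566e-04,  5.39286900e-04,
         5.29640224e-04],
       [-5.47639954e-04, -3.08350989e-01,  9.51272499e-01,
        -6.93990583e-02],
       [ 0.00000000e+00,  0.00000000e+00,  0.00000000e+00,
         1.00000000e+00]])}
0.0539
```

View pics/top0.png

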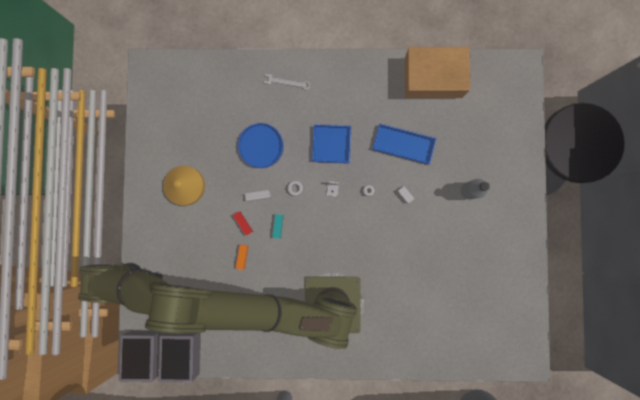

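View pics/side0.png

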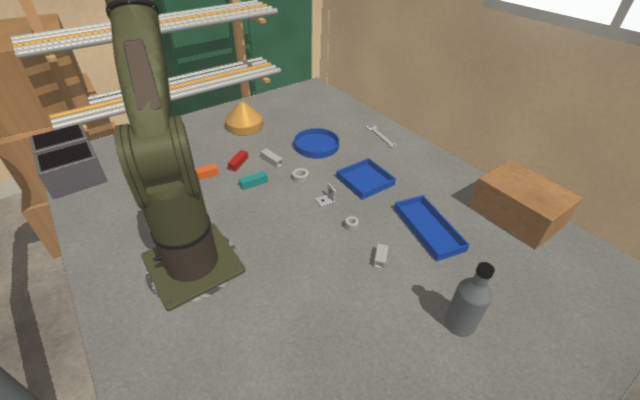

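The top view shows the parts at about long stub (257,195), large collar (295,187), bracket (332,189), small collar (369,190) and short stub (405,195). The pan is at (260,146), the square tray at (331,144) and the long tray at (403,144). I'll enlarge it.

Run:
```python
import cv2
im=cv2.imread("pics/top0.png")
cv2.imwrite("pics/crop1.png",cv2.resize(im[110:215,230:345],None,fx=5,fy=5,interpolation=cv2.INTER_CUBIC))
cv2.imwrite("pics/crop2.png",cv2.resize(im[110:215,325:440],None,fx=5,fy=5,interpolation=cv2.INTER_CUBIC))
```

```text
(no output)
```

View pics/crop1.png

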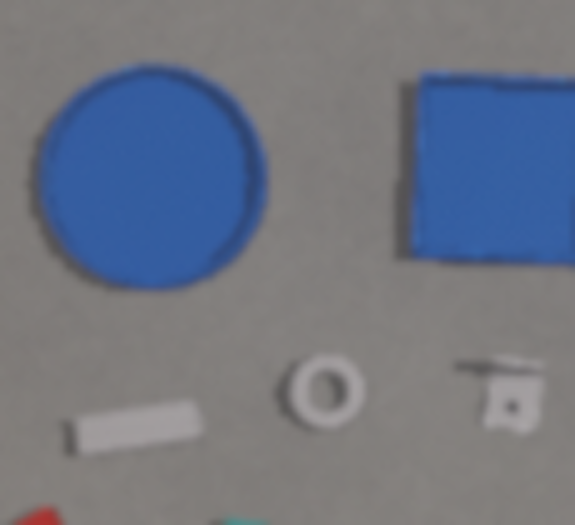

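View pics/crop2.png

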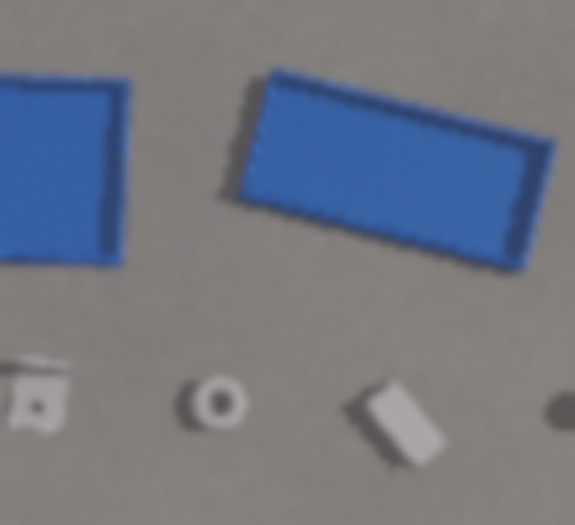

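Crop 1 shows the pan's centre at (152,177), the long stub at (139,427), the large collar at (326,391) and the bracket foot around (512,405), with the leg at its far side. Crop 2 shows the small collar at (220,403), the short stub at (406,423) and the long tray's corners at (272,70), (553,142), (523,271), (240,198).

```bash
cat > h.py <<'E'
from station import bot
import numpy as np, cv2
from scipy.spatial.transform import Rotation as R
def ray(m,P,u,v,z):
    d=P[:3,:3]@np.array([(u-m['cx'])/m['fx'],(v-m['cy'])/m['fy'],1]); o=P[:3,3]
    return (o+d*(z-o[2])/d[2])[:2]
def top(u,v,z):
    m=bot.camera_model("top"); return ray(m,m['pose'],u,v,z)
def T():
    s=bot.state(); A=np.eye(4); A[:3,:3]=R.from_quat(s['tcp_rot']).as_matrix(); A[:3,3]=s['tool_pos']; return A
def shoot(name):
    A=T(); m=bot.camera_model("wrist"); np.save(f"pics/{name}.npy",A@m['mount'])
    cv2.imwrite(f"pics/{name}.png",bot.camera("wrist")[:,:,::-1])
def wr(name,u,v,z):
    return ray(bot.camera_model("wrist"),np.load(f"pics/{name}.npy"),u,v,z)
def go(x,y,z,yaw=None):
    """numbers for a move of TCP to x,y,z; yaw = world angle of tool y (closing line), mod pi"""
    A=T(); d=A[:3,:3].T@(np.array([x,y,z])-A[:3,3]); r=""
    if yaw is not None:
        w=np.array([np.cos(yaw),np.sin(yaw),0]); l=A[:3,:3].T@w
        a=np.degrees(np.arctan2(-l[0],l[1])); a=(a+90)%180-90; r=f"spin deg {a:.1f} -> {a/120:.4f} (or {(a-np.sign(a)*180)/120:.4f})"
    print("t",np.round(d/0.4,4),r,"q7",bot.state()['qpos'][6].round(3))
def deg(a,b): d=np.array(b)-a; return np.degrees(np.arctan2(d[1],d[0])).round(1), np.linalg.norm(d).round(4)
E
python3 - <<'E'
from h import *
c1=lambda u,v,z: top(230+(u-2)/5,110+(v-2)/5,z)
c2=lambda u,v,z: top(325+(u-2)/5,110+(v-2)/5,z)
np.set_printoptions(precision=4,suppress=True)
print("pan",c1(152,177.5,.028),deg(c1(37,177,.028),c1(267,177,.028)))
L=[c1(*p,.028) for p in ((77,420),(195,400),(203,432),(80,455))]; print("long",np.mean(L,0),deg(L[0],L[1]),deg(L[3],L[2]))
print("lc",c1(326,391,.024)); print("sc",c2(220,403,.026))
S=[c2(*p,.028) for p in ((365,403),(395,381),(446,440),(420,467))]; print("short",np.mean(S,0),deg(S[0],S[3]),deg(S[1],S[2]))
B=[c2(15,361,.05),c2(68,361,.05)];print("leg",np.mean(B,0),deg(*B)); print("foot hole",c2(37,406,.006),c1(512,405,.006))
Q=[c1(420,73,.028),c1(410,258,.028),c2(120,265,.028),c2(130,82,.028)];print("sq",np.mean(Q,0),deg(Q[0],Q[3]),deg(Q[1],Q[2]),deg(Q[0],Q[1]))
Q=[c2(*p,.028) for p in((272,70),(553,142),(523,271),(240,198))];print("lt",np.mean(Q,0),deg(Q[0],Q[1]),deg(Q[3],Q[2]),deg(Q[0],Q[3]))
print("cone",top(183,186,.0),"tool y",T()[:3,:2].T)
E
```

```text
pan [0.5905 0.2746] (np.float64(-89.8), np.float64(0.1731))
long [0.4029 0.2817] (np.float64(-80.1), np.float64(0.0894)) (np.float64(-79.1), np.float64(0.0933))
lc [0.4307 0.1425]
sc [ 0.423  -0.1328]
short [ 0.4089 -0.2709] (np.float64(-139.4), np.float64(0.0624)) (np.float64(-139.3), np.float64(0.0577))
leg [0.4514 0.0001] (np.float64(-89.7), np.float64(0.039))
foot hole [0.4215 0.0035] [0.4223 0.0035]
sq [0.5977 0.0078] (np.float64(-92.6), np.float64(0.1391)) (np.float64(-91.9), np.float64(0.1384)) (np.float64(177.4), np.float64(0.1401))
lt [ 0.5981 -0.2644] (np.float64(-104.4), np.float64(0.2164)) (np.float64(-104.4), np.float64(0.2173)) (np.float64(166.1), np.float64(0.0998))
cone [0.4373 0.57  ] tool y [[-0.9755  0.22   -0.0001]
 [ 0.22    0.9755 -0.0017]]
```

```bash
python3 -c "
from h import *
go(.403,.282,.24,np.radians(10.5))"
```

```text
t [-0.8276 -0.6517  0.1591] spin deg 66.8 -> 0.5566 (or -0.9434) q7 -0.215
```

>>> send_rows(
  steps=[
    {"tx": -0.1, "ty": -0.08, "tz": 0.0, "spin": 0.07},
    {"tx": -0.22, "ty": -0.17, "tz": 0.0, "spin": 0.14},
    {"tx": -0.34, "ty": -0.26, "tz": 0.0, "spin": 0.21},
    {"tx": -0.46, "ty": -0.36, "tz": 0.0, "spin": 0.28},
    {"tx": -0.58, "ty": -0.46, "tz": 0.04, "spin": 0.35},
    {"tx": -0.7, "ty": -0.56, "tz": 0.08, "spin": 0.42},
    {"tx": -0.8, "ty": -0.63, "tz": 0.12, "spin": 0.49},
    {"tx": -0.828, "ty": -0.652, "tz": 0.159, "spin": 0.557},
  ],
  jaw=1,
  grip_force=50,
)

```text
clock: 1.1
tool_pos: [0.4057, 0.2786, 0.2397]
tcp_rot: [0.644, 0.765, -0.0, 0.001]
ft_force: [0.0, 0.6, 0.7]
opening: 0.0855
grasp_force: 0.0
```

```bash
python3 -c "
from h import *
shoot('w1'); go(.403,.282,.24,np.radians(10.5)); print(bot.state()['qpos'],bot.state()['clock'])"
```

```text
t [ 0.0107 -0.0035 -0.0047] spin deg -0.9 -> -0.0076 (or 1.4924) q7 -0.437
[-0.74401366  0.62687041  0.07524133  2.03489576 -0.08870458  0.48632709
 -0.43703147] 1.15
```

View pics/w1.png

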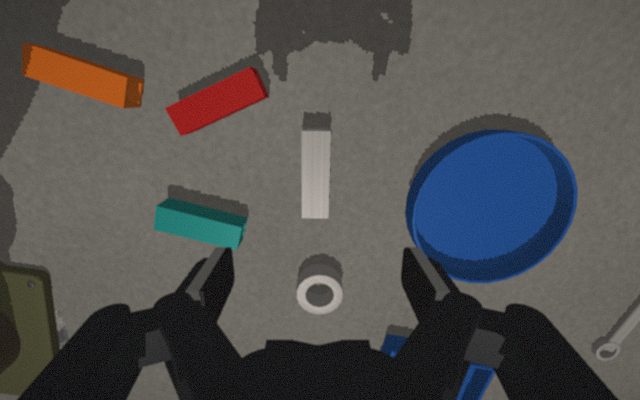

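The wrist view shows the long stub's top face from (303,131) to (329,219) and the large collar's top at (320,293). The look-alikes are clear of the fingers.

```bash
python3 -c "
from h import *
f=lambda u,v,z:wr('w1',u,v,z)
c=[f(303,131,.028),f(330,131,.028),f(329,219,.028),f(302,219,.028)]
m=np.mean(c,0);print(m,deg(c[3],c[0]),deg(c[0],c[1])); print('lc',f(320,293,.024))
a=np.radians(deg(c[3],c[0])[0]-90)
go(m[0],m[1],.078,a)
"
```

```text
[0.40377998 0.28317336] (np.float64(98.3), np.float64(0.0906)) (np.float64(9.8), np.float64(0.0256))
lc [0.43204208 0.14596087]
t [ 1.490e-02 -3.000e-04  4.003e-01] spin deg 1.3 -> 0.0108 (or -1.4892) q7 -0.437
```

>>> send_rows(
  steps=[
    {"tx": 0.005, "tz": 0.1, "spin": 0.01},
    {"tx": 0.005, "tz": 0.2, "spin": 0.01},
    {"tx": 0.005, "tz": 0.27, "spin": 0.01},
    {"tx": 0.005, "tz": 0.3, "spin": 0.01},
    {"tx": 0.005, "tz": 0.3, "spin": 0.01},
  ],
)

```text
invalid input
```

```bash
python3 -c "
from h import *
go(.4038,.2830,.078,np.radians(8.5))"
```

```text
t [ 1.450e-02 -4.000e-04  4.003e-01] spin deg 1.1 -> 0.0091 (or -1.4909) q7 -0.437
```

>>> send_rows(
  steps=[
    {"tx": 0.005, "ty": 0, "tz": 0.1, "spin": 0.01},
    {"tx": 0.005, "ty": 0, "tz": 0.2, "spin": 0.01},
    {"tx": 0.005, "ty": 0, "tz": 0.27, "spin": 0.01},
    {"tx": 0.005, "ty": 0, "tz": 0.3, "spin": 0.01},
    {"tx": 0.005, "ty": 0, "tz": 0.3, "spin": 0.01},
  ],
)

```text
clock: 1.78
tool_pos: [0.4024, 0.2848, 0.1201]
tcp_rot: [0.647, 0.762, -0.0, -0.0]
ft_force: [0.6, 0.4, 0.8]
opening: 0.0854
grasp_force: 0.0
```

```bash
python3 -c "
from h import *
go(.4038,.2830,.078,np.radians(8.5))"
```

```text
t [-0.005   0.0028  0.1052] spin deg 0.8 -> 0.0070 (or -1.4930) q7 -0.435
```

>>> send_rows(
  steps=[
    {"tx": -0.004, "ty": 0.002, "tz": 0.06, "spin": 0.007},
    {"tx": -0.004, "ty": 0.002, "tz": 0.095, "spin": 0.007},
    {"tx": -0.004, "ty": 0.002, "tz": 0.105, "spin": 0.007},
    {"tx": -0.004, "ty": 0.002, "tz": 0.105, "spin": 0.007},
  ],
)

```text
clock: 2.28
tool_pos: [0.404, 0.2831, 0.0786]
tcp_rot: [0.653, 0.757, 0.0, -0.0]
ft_force: [-0.6, -1.1, 0.2]
opening: 0.0853
grasp_force: 0.0
```

>>> send_rows(
  steps=[
    {"tx": 0, "ty": 0, "tz": 0, "spin": 0},
    {"tx": 0, "ty": 0, "tz": 0, "spin": 0},
    {"tx": 0, "ty": 0, "tz": 0, "spin": 0},
    {"tx": 0, "ty": 0, "tz": 0, "spin": 0},
    {"tx": 0, "ty": 0, "tz": 0, "spin": 0},
    {"tx": 0, "ty": 0, "tz": 0, "spin": 0},
  ],
  jaw=0,
  grip_force=50,
)

```text
clock: 3.02
tool_pos: [0.4039, 0.283, 0.0787]
tcp_rot: [0.653, 0.757, 0.0, -0.0]
ft_force: [-1.1, -0.7, 5.8]
opening: 0.0273
grasp_force: 50.8
```

>>> send_rows(
  steps=[
    {"tx": 0, "ty": 0, "tz": -0.08, "spin": 0},
    {"tx": 0, "ty": 0, "tz": -0.2, "spin": 0},
    {"tx": 0, "ty": 0, "tz": -0.28, "spin": 0},
    {"tx": 0, "ty": 0, "tz": -0.3, "spin": 0},
    {"tx": 0, "ty": 0, "tz": -0.3, "spin": 0},
  ],
)

```text
clock: 3.65
tool_pos: [0.4037, 0.2829, 0.198]
tcp_rot: [0.653, 0.757, -0.0, -0.0]
ft_force: [0.3, 0.0, -1.3]
opening: 0.0268
grasp_force: 50.1
```

```bash
python3 -c "
from h import *
go(.61,-.2175,.20,np.radians(-14.4));print(bot.state()['opening'])"
```

```text
t [-1.313   0.327  -0.0051] spin deg 22.8 -> 0.1902 (or -1.3098) q7 -0.446
0.026809729389089026
```

>>> send_rows(
  steps=[
    {"tx": -0.06, "ty": 0.015, "tz": 0, "spin": 0.02},
    {"tx": -0.17, "ty": 0.043, "tz": 0, "spin": 0.05},
    {"tx": -0.3, "ty": 0.076, "tz": 0, "spin": 0.08},
    {"tx": -0.43, "ty": 0.108, "tz": 0, "spin": 0.11},
    {"tx": -0.56, "ty": 0.14, "tz": 0, "spin": 0.14},
    {"tx": -0.69, "ty": 0.172, "tz": 0, "spin": 0.17},
    {"tx": -0.82, "ty": 0.205, "tz": 0, "spin": 0.19},
    {"tx": -0.95, "ty": 0.237, "tz": 0, "spin": 0.19},
  ],
)

```text
clock: 4.65
tool_pos: [0.5529, -0.0805, 0.1961]
tcp_rot: [0.79, 0.613, -0.001, -0.001]
ft_force: [1.3, 0.6, -2.2]
opening: 0.0271
grasp_force: 50.0
```

```bash
python3 -c "
from h import *
go(.61,-.2175,.20,np.radians(-14.4));print(bot.state()['opening'])"
```

```text
t [-0.2963  0.2234 -0.0104] spin deg 0.0 -> 0.0000 (or -1.5000) q7 -0.121
0.027141695148319843
```

>>> send_rows(
  steps=[
    {"tx": -0.1, "ty": 0.075, "tz": 0, "spin": 0},
    {"tx": -0.2, "ty": 0.15, "tz": 0, "spin": 0},
    {"tx": -0.27, "ty": 0.205, "tz": 0, "spin": 0},
    {"tx": -0.297, "ty": 0.222, "tz": 0, "spin": 0},
    {"tx": -0.297, "ty": 0.222, "tz": 0, "spin": 0},
    {"tx": -0.297, "ty": 0.222, "tz": 0, "spin": 0},
  ],
)

```text
clock: 5.4
tool_pos: [0.6092, -0.2135, 0.1975]
tcp_rot: [0.789, 0.614, 0.0, -0.002]
ft_force: [0.1, 0.3, -1.4]
opening: 0.027
grasp_force: 50.0
```

```bash
python3 -c "
from h import *
shoot('w2')
go(.61,-.2175,.086,np.radians(-14.4));print(bot.state()['tool_pos'])"
```

```text
t [-0.0097  0.0043  0.2795] spin deg 0.2 -> 0.0014 (or -1.4986) q7 0.047
[ 0.60945184 -0.21358003  0.19779169]
```

View pics/w2.png

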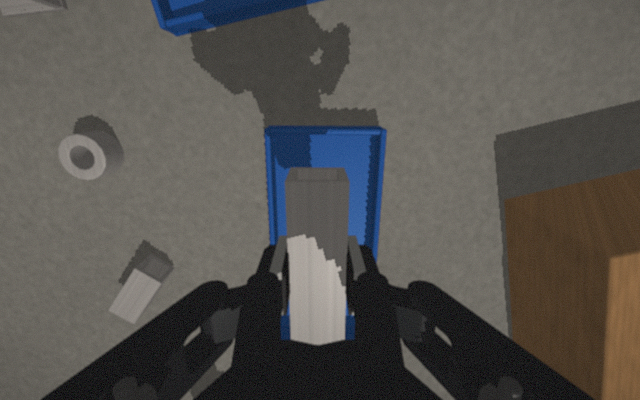

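The stub hangs parallel to the long tray, whose far rim runs from (268,128) to (384,128). The small collar's top is at (82,158) and the short stub's top is about (135,296).

```bash
python3 -c "
from h import *
f=lambda u,v,z:wr('w2',u,v,z)
e=(f(266,128,.028)+f(385,128,.028))/2; u=np.array([.2487,.9686]); print('tray ctr',e-u*.11, deg(f(266,128,.028),f(385,128,.028)))
print('sc',f(82,158,.026),'short',f(135,296,.028))
"
```

```text
tray ctr [ 0.60176184 -0.2657507 ] (np.float64(-14.2), np.float64(0.0958))
sc [ 0.42510437 -0.13314784] short [ 0.41079038 -0.26962358]
```

>>> send_rows(
  steps=[
    {"tx": -0.01, "ty": 0.005, "tz": 0.06, "spin": 0},
    {"tx": -0.01, "ty": 0.005, "tz": 0.13, "spin": 0},
    {"tx": -0.01, "ty": 0.005, "tz": 0.2, "spin": 0},
    {"tx": -0.01, "ty": 0.005, "tz": 0.24, "spin": 0},
    {"tx": -0.01, "ty": 0.005, "tz": 0.265, "spin": 0},
    {"tx": -0.01, "ty": 0.005, "tz": 0.275, "spin": 0},
    {"tx": -0.01, "ty": 0.005, "tz": 0.278, "spin": 0},
    {"tx": -0.01, "ty": 0.005, "tz": 0.278, "spin": 0},
  ],
)

```text
clock: 6.45
tool_pos: [0.6111, -0.2208, 0.0877]
tcp_rot: [0.79, 0.613, 0.0, 0.0]
ft_force: [-1.0, 0.5, -2.6]
opening: 0.027
grasp_force: 50.0
```

>>> send_rows(
  steps=[
    {"tx": 0, "ty": 0, "tz": 0.008, "spin": 0},
    {"tx": 0, "ty": 0, "tz": 0.008, "spin": 0},
    {"tx": 0, "ty": 0, "tz": 0.008, "spin": 0},
  ],
)

```text
clock: 6.82
tool_pos: [0.6107, -0.2205, 0.0839]
tcp_rot: [0.79, 0.613, 0.0, -0.0]
ft_force: [-0.3, 0.1, -0.8]
opening: 0.0269
grasp_force: 50.1
```

>>> send_rows(
  steps=[
    {"tx": 0, "ty": 0, "tz": 0, "spin": 0},
    {"tx": 0, "ty": 0, "tz": 0, "spin": 0},
    {"tx": 0, "ty": 0, "tz": 0, "spin": 0},
    {"tx": 0, "ty": 0, "tz": -0.05, "spin": 0},
    {"tx": 0, "ty": 0, "tz": -0.15, "spin": 0},
    {"tx": 0, "ty": 0, "tz": -0.25, "spin": 0},
    {"tx": 0, "ty": 0, "tz": -0.3, "spin": 0},
    {"tx": 0, "ty": 0, "tz": -0.3, "spin": 0},
  ],
  jaw=0.55,
)

```text
clock: 7.82
tool_pos: [0.6119, -0.2211, 0.2069]
tcp_rot: [0.79, 0.613, 0.002, 0.002]
ft_force: [0.3, -0.0, -0.3]
opening: 0.0468
grasp_force: 0.0
```

```bash
python3 -c "
from h import *
print(bot.state()['opening'])
go(.41,-.27,.20,np.radians(-139.4+90))"
```

```text
0.04678204556185945
t [-0.2439 -0.4586  0.015 ] spin deg 35.0 -> 0.2917 (or -1.2083) q7 0.053
```

>>> send_rows(
  steps=[
    {"tx": -0.03, "ty": -0.06, "tz": 0, "spin": 0.05},
    {"tx": -0.08, "ty": -0.16, "tz": 0, "spin": 0.12},
    {"tx": -0.14, "ty": -0.27, "tz": 0, "spin": 0.19},
    {"tx": -0.2, "ty": -0.38, "tz": 0, "spin": 0.26},
    {"tx": -0.24, "ty": -0.445, "tz": 0, "spin": 0.292},
    {"tx": -0.244, "ty": -0.459, "tz": 0, "spin": 0.292},
    {"tx": -0.244, "ty": -0.459, "tz": 0, "spin": 0.292},
    {"tx": -0.244, "ty": -0.459, "tz": 0, "spin": 0.292},
  ],
  jaw=1,
)

```text
clock: 8.82
tool_pos: [0.4103, -0.2689, 0.2037]
tcp_rot: [0.938, 0.348, 0.001, 0.0]
ft_force: [-1.7, -0.2, -0.5]
opening: 0.0855
grasp_force: 0.0
```

```bash
python3 -c "
from h import *
shoot('w3')
go(.41,-.27,.078,np.radians(-139.4+90))"
```

```text
t [-0.0023  0.0015  0.3142] spin deg 0.1 -> 0.0009 (or -1.4991) q7 -0.161
```

View pics/w3.png

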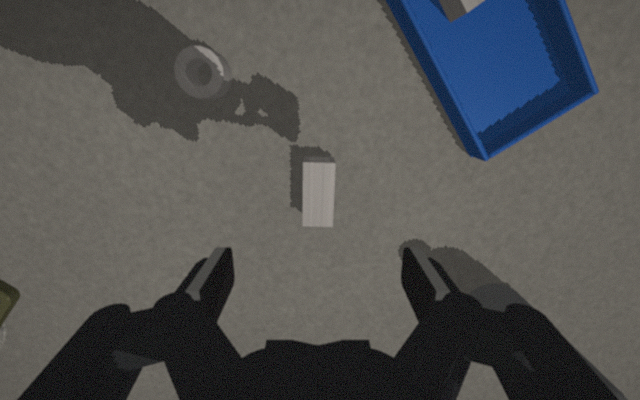

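The short stub's top face runs from (303,162) to (333,226), centred between the open fingers. The small collar is at (203,71).

```bash
python3 -c "
from h import *
f=lambda u,v,z:wr('w3',u,v,z)
c=[f(303,162,.028),f(335,162,.028),f(333,226,.028),f(302,226,.028)]
m=np.mean(c,0);print(m,deg(c[3],c[0]),deg(c[2],c[1]));print('sc',f(203,71,.026))
go(m[0],m[1],.078,np.radians(-139.4+90))
"
```

```text
[ 0.40915366 -0.27045461] (np.float64(39.0), np.float64(0.0598)) (np.float64(40.0), np.float64(0.0598))
sc [ 0.42740249 -0.13507247]
t [-0.0046  0.001   0.3142] spin deg 0.1 -> 0.0009 (or -1.4991) q7 -0.161
```

>>> send_rows(
  steps=[
    {"tx": -0.004, "ty": 0.001, "tz": 0.07, "spin": 0},
    {"tx": -0.004, "ty": 0.001, "tz": 0.17, "spin": 0},
    {"tx": -0.004, "ty": 0.001, "tz": 0.25, "spin": 0},
    {"tx": -0.004, "ty": 0.001, "tz": 0.29, "spin": 0},
    {"tx": -0.004, "ty": 0.001, "tz": 0.31, "spin": 0},
    {"tx": -0.004, "ty": 0.001, "tz": 0.31, "spin": 0},
  ],
)

```text
clock: 9.62
tool_pos: [0.408, -0.2709, 0.08]
tcp_rot: [0.938, 0.347, 0.0, 0.0]
ft_force: [-0.0, 0.1, 0.4]
opening: 0.0854
grasp_force: 0.0
```

>>> send_rows(
  steps=[
    {"tx": 0, "ty": 0, "tz": 0, "spin": 0},
    {"tx": 0, "ty": 0, "tz": 0, "spin": 0},
    {"tx": 0, "ty": 0, "tz": 0, "spin": 0},
    {"tx": 0, "ty": 0, "tz": 0, "spin": 0},
    {"tx": 0, "ty": 0, "tz": 0, "spin": 0},
    {"tx": 0, "ty": 0, "tz": 0, "spin": 0},
  ],
  jaw=0,
)

```text
clock: 10.38
tool_pos: [0.4079, -0.271, 0.0805]
tcp_rot: [0.938, 0.347, 0.0, 0.0]
ft_force: [0.1, -0.7, 5.2]
opening: 0.0266
grasp_force: 50.1
```

>>> send_rows(
  steps=[
    {"tx": 0, "ty": 0, "tz": -0.08, "spin": 0},
    {"tx": 0, "ty": 0, "tz": -0.2, "spin": 0},
    {"tx": 0, "ty": 0, "tz": -0.28, "spin": 0},
    {"tx": 0, "ty": 0, "tz": -0.3, "spin": 0},
    {"tx": 0, "ty": 0, "tz": -0.3, "spin": 0},
  ],
)

```text
clock: 11.0
tool_pos: [0.4076, -0.2707, 0.1996]
tcp_rot: [0.938, 0.347, 0.0, -0.0]
ft_force: [0.8, 0.8, -1.6]
opening: 0.0268
grasp_force: 49.9
```

```bash
python3 -c "
from h import *
go(.586,-.319,.20,np.radians(-14.4))"
```

```text
t [ 0.2601  0.382  -0.0009] spin deg -35.0 -> -0.2918 (or 1.2082) q7 -0.149
```

>>> send_rows(
  steps=[
    {"tx": 0.03, "ty": 0.04, "tz": 0, "spin": -0.04},
    {"tx": 0.08, "ty": 0.12, "tz": 0, "spin": -0.1},
    {"tx": 0.14, "ty": 0.21, "tz": 0, "spin": -0.17},
    {"tx": 0.2, "ty": 0.3, "tz": 0, "spin": -0.24},
    {"tx": 0.25, "ty": 0.37, "tz": 0, "spin": -0.292},
    {"tx": 0.26, "ty": 0.382, "tz": 0, "spin": -0.292},
    {"tx": 0.26, "ty": 0.382, "tz": 0, "spin": -0.292},
    {"tx": 0.26, "ty": 0.382, "tz": 0, "spin": -0.292},
  ],
)

```text
clock: 12.0
tool_pos: [0.5843, -0.3191, 0.1989]
tcp_rot: [0.79, 0.613, -0.001, -0.001]
ft_force: [0.4, 0.3, -1.4]
opening: 0.0265
grasp_force: 49.8
```

```bash
python3 -c "
from h import *
shoot('w4')
go(.586,-.319,.0862,np.radians(-14.4))"
```

```text
t [0.0013 0.004  0.2827] spin deg -0.0 -> -0.0004 (or 1.4996) q7 0.18
```

View pics/w4.png

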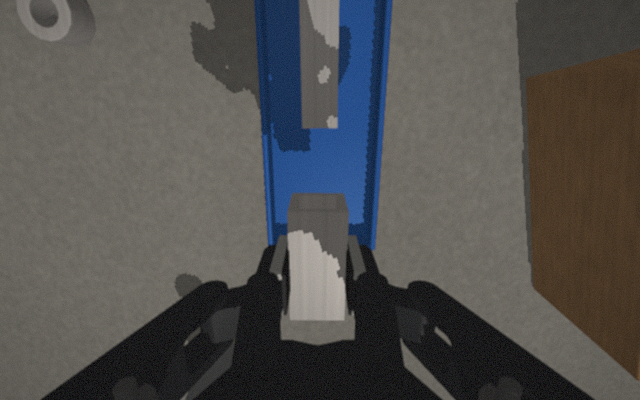

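The long stub lies straight in the tray, with its end at (319,128), and the short stub is lined up behind it. I'm lowering it now.

>>> send_rows(
  steps=[
    {"tx": 0.001, "ty": 0.003, "tz": 0.06, "spin": 0},
    {"tx": 0.001, "ty": 0.003, "tz": 0.13, "spin": 0},
    {"tx": 0.001, "ty": 0.003, "tz": 0.2, "spin": 0},
    {"tx": 0.001, "ty": 0.003, "tz": 0.24, "spin": 0},
    {"tx": 0.001, "ty": 0.003, "tz": 0.265, "spin": 0},
    {"tx": 0.001, "ty": 0.003, "tz": 0.278, "spin": 0},
    {"tx": 0.001, "ty": 0.003, "tz": 0.284, "spin": 0},
    {"tx": 0.001, "ty": 0.003, "tz": 0.284, "spin": 0},
  ],
)

```text
clock: 13.05
tool_pos: [0.5876, -0.3193, 0.0867]
tcp_rot: [0.79, 0.613, 0.0, 0.0]
ft_force: [0.3, 0.2, -1.8]
opening: 0.0271
grasp_force: 49.8
```

>>> send_rows(
  steps=[
    {"tx": 0, "ty": 0, "tz": 0, "spin": 0},
    {"tx": 0, "ty": 0, "tz": 0, "spin": 0},
  ],
)

```text
clock: 13.3
tool_pos: [0.5875, -0.3192, 0.0866]
tcp_rot: [0.79, 0.613, 0.0, 0.0]
ft_force: [0.4, -0.4, -1.4]
opening: 0.0271
grasp_force: 49.8
```

>>> send_rows(
  steps=[
    {"tx": 0, "ty": 0, "tz": 0, "spin": 0},
    {"tx": 0, "ty": 0, "tz": 0, "spin": 0},
    {"tx": 0, "ty": 0, "tz": 0, "spin": 0},
    {"tx": 0, "ty": 0, "tz": -0.05, "spin": 0},
    {"tx": 0, "ty": 0, "tz": -0.15, "spin": 0},
    {"tx": 0, "ty": 0, "tz": -0.25, "spin": 0},
    {"tx": 0, "ty": 0, "tz": -0.3, "spin": 0},
    {"tx": 0, "ty": 0, "tz": -0.3, "spin": 0},
  ],
  jaw=0.55,
)

```text
clock: 14.3
tool_pos: [0.588, -0.3196, 0.2082]
tcp_rot: [0.79, 0.613, 0.001, 0.002]
ft_force: [1.4, 0.4, -0.4]
opening: 0.0471
grasp_force: 0.0
```

```bash
python3 -c "
from h import *
print(bot.state()['opening'])
go(.4315,.1445,.20,np.radians(0))"
```

```text
0.04707656891686995
t [ 1.0266 -0.6675  0.0175] spin deg -14.4 -> -0.1199 (or 1.3801) q7 0.179
```

>>> send_rows(
  steps=[
    {"tx": 0.06, "ty": -0.04, "tz": 0, "spin": -0.03},
    {"tx": 0.17, "ty": -0.11, "tz": 0, "spin": -0.06},
    {"tx": 0.29, "ty": -0.19, "tz": 0, "spin": -0.09},
    {"tx": 0.41, "ty": -0.27, "tz": 0, "spin": -0.12},
    {"tx": 0.53, "ty": -0.345, "tz": 0, "spin": -0.12},
    {"tx": 0.65, "ty": -0.423, "tz": 0, "spin": -0.12},
    {"tx": 0.77, "ty": -0.5, "tz": 0, "spin": -0.12},
    {"tx": 0.89, "ty": -0.58, "tz": 0, "spin": -0.12},
  ],
  jaw=1,
)

```text
clock: 15.3
tool_pos: [0.4496, 0.0848, 0.2051]
tcp_rot: [0.707, 0.707, -0.001, -0.001]
ft_force: [0.7, 0.7, 0.3]
opening: 0.0855
grasp_force: 0.0
```

```bash
python3 -c "
from h import *
print(bot.state()['tool_pos'])
go(.4315,.1445,.20,np.radians(0))"
```

```text
[0.44958837 0.08478572 0.20509804]
t [ 0.1493 -0.0452  0.0128] spin deg 0.0 -> 0.0001 (or -1.4999) q7 -0.23
```

>>> send_rows(
  steps=[
    {"tx": 0.08, "ty": -0.025, "tz": 0, "spin": 0},
    {"tx": 0.135, "ty": -0.04, "tz": 0, "spin": 0},
    {"tx": 0.148, "ty": -0.045, "tz": 0, "spin": 0},
    {"tx": 0.148, "ty": -0.045, "tz": 0, "spin": 0},
    {"tx": 0.148, "ty": -0.045, "tz": 0, "spin": 0},
  ],
)

```text
clock: 15.92
tool_pos: [0.4332, 0.141, 0.2061]
tcp_rot: [0.708, 0.706, -0.0, 0.0]
ft_force: [0.3, -1.0, 1.1]
opening: 0.0856
grasp_force: 0.0
```

```bash
python3 -c "
from h import *
shoot('w5')
go(.4315,.1445,.078,np.radians(0))"
```

```text
t [ 0.0086 -0.0044  0.3203] spin deg -0.1 -> -0.0010 (or 1.4990) q7 -0.322
```

View pics/w5.png

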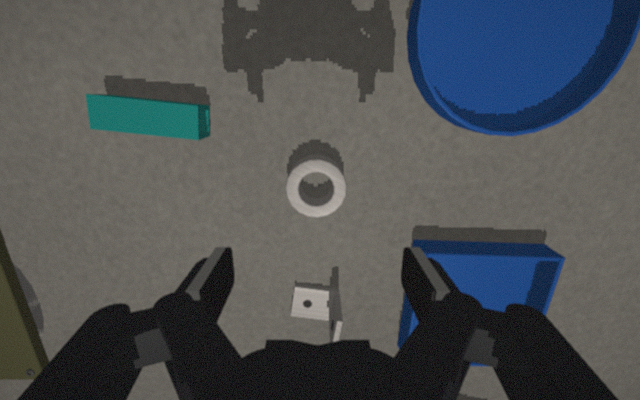

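The collar's top ring is centred at (316,188) and nothing lies within the finger span.

```bash
python3 -c "
from h import *
f=lambda u,v,z:wr('w5',u,v,z)
m=f(316,188,.024);print(m,deg(f(286,188,.024),f(346,188,.024)))
go(m[0],m[1],.077,np.radians(0))
"
```

```text
[0.43192428 0.14382567] (np.float64(-0.1), np.float64(0.0542))
t [ 0.0069 -0.0033  0.3229] spin deg -0.1 -> -0.0010 (or 1.4990) q7 -0.322
```

>>> send_rows(
  steps=[
    {"tx": 0.006, "ty": -0.003, "tz": 0.07, "spin": 0},
    {"tx": 0.006, "ty": -0.003, "tz": 0.17, "spin": 0},
    {"tx": 0.006, "ty": -0.003, "tz": 0.26, "spin": 0},
    {"tx": 0.006, "ty": -0.003, "tz": 0.305, "spin": 0},
    {"tx": 0.006, "ty": -0.003, "tz": 0.33, "spin": 0},
    {"tx": 0.006, "ty": -0.003, "tz": 0.332, "spin": 0},
    {"tx": 0.006, "ty": -0.003, "tz": 0.332, "spin": 0},
  ],
)

```text
clock: 16.85
tool_pos: [0.4374, 0.1466, 0.0774]
tcp_rot: [0.706, 0.708, -0.003, -0.002]
ft_force: [-0.2, 0.3, -0.4]
opening: 0.0854
grasp_force: 0.0
```

>>> send_rows(
  steps=[
    {"tx": 0, "ty": 0, "tz": 0, "spin": 0},
    {"tx": 0, "ty": 0, "tz": 0, "spin": 0},
    {"tx": 0, "ty": 0, "tz": 0, "spin": 0},
    {"tx": 0, "ty": 0, "tz": 0, "spin": 0},
    {"tx": 0, "ty": 0, "tz": 0, "spin": 0},
  ],
  jaw=0,
)

```text
clock: 17.48
tool_pos: [0.4349, 0.1467, 0.0779]
tcp_rot: [0.706, 0.708, -0.005, -0.004]
ft_force: [-3.7, 0.8, 10.9]
opening: 0.0542
grasp_force: 50.6
```

>>> send_rows(
  steps=[
    {"tx": 0, "ty": 0, "tz": -0.08, "spin": 0},
    {"tx": 0, "ty": 0, "tz": -0.2, "spin": 0},
    {"tx": 0, "ty": 0, "tz": -0.28, "spin": 0},
    {"tx": 0, "ty": 0, "tz": -0.3, "spin": 0},
    {"tx": 0, "ty": 0, "tz": -0.3, "spin": 0},
  ],
)

```text
clock: 18.1
tool_pos: [0.4374, 0.147, 0.1967]
tcp_rot: [0.706, 0.708, -0.004, -0.002]
ft_force: [0.1, 0.4, -4.5]
opening: 0.0542
grasp_force: 55.4
```

```bash
python3 -c "
from h import *
go(.5905,.3115,.195,np.radians(0))"
```

```text
t [ 0.4098  0.3841 -0.0007] spin deg 0.2 -> 0.0017 (or -1.4983) q7 0.263
```

>>> send_rows(
  steps=[
    {"tx": 0.04, "ty": 0.04, "tz": 0, "spin": 0},
    {"tx": 0.13, "ty": 0.12, "tz": 0, "spin": 0},
    {"tx": 0.23, "ty": 0.21, "tz": 0, "spin": 0},
    {"tx": 0.33, "ty": 0.31, "tz": 0, "spin": 0},
    {"tx": 0.39, "ty": 0.37, "tz": 0, "spin": 0},
    {"tx": 0.41, "ty": 0.386, "tz": 0, "spin": 0},
    {"tx": 0.41, "ty": 0.386, "tz": 0, "spin": 0},
    {"tx": 0.41, "ty": 0.386, "tz": 0, "spin": 0},
  ],
)

```text
clock: 19.1
tool_pos: [0.5904, 0.3095, 0.1943]
tcp_rot: [0.707, 0.707, -0.006, -0.003]
ft_force: [-0.6, -0.0, -3.6]
opening: 0.0535
grasp_force: 55.4
```

```bash
python3 -c "
from h import *
s=bot.state();print(s['opening'],s['qpos'])
shoot('w6')
go(.5905,.3115,.0845,np.radians(0))"
```

```text
0.053489057977833335 [-0.81371057  0.94677044  0.53616066  1.52968239 -0.59033921  0.8450321
 -0.05447762]
t [0.0054 0.0029 0.2755] spin deg 0.0 -> 0.0004 (or -1.4996) q7 -0.054
```

View pics/w6.png

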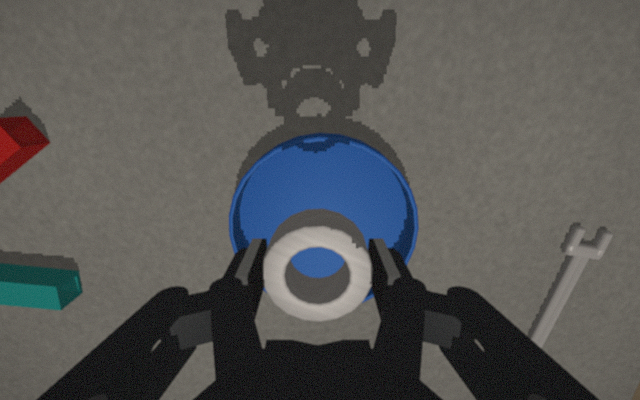

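The pan's rim spans u 230 to 417 with its far edge at about (323,134). The collar is held level and hangs over the pan.

```bash
python3 -c "
from h import *
f=lambda u,v,z:wr('w6',u,v,z)
print(f(323,134,.028),f(230,215,.028),f(417,215,.028))
go(.5905,.310,.0845,0)
"
```

```text
[0.59285583 0.36174397] [0.5118141  0.29147279] [0.67503101 0.29244179]
t [0.0016 0.0029 0.2755] spin deg 0.0 -> 0.0004 (or -1.4996) q7 -0.054
```

>>> send_rows(
  steps=[
    {"tx": 0.002, "ty": 0.005, "tz": 0.06, "spin": 0},
    {"tx": 0.002, "ty": 0.005, "tz": 0.13, "spin": 0},
    {"tx": 0.002, "ty": 0.005, "tz": 0.19, "spin": 0},
    {"tx": 0.002, "ty": 0.005, "tz": 0.235, "spin": 0},
    {"tx": 0.002, "ty": 0.005, "tz": 0.26, "spin": 0},
    {"tx": 0.002, "ty": 0.005, "tz": 0.27, "spin": 0},
    {"tx": 0.002, "ty": 0.005, "tz": 0.27, "spin": 0},
    {"tx": 0.002, "ty": 0.005, "tz": 0.27, "spin": 0},
  ],
)

```text
clock: 20.15
tool_pos: [0.5929, 0.3122, 0.0879]
tcp_rot: [0.706, 0.708, -0.004, -0.002]
ft_force: [-0.0, 0.0, -3.0]
opening: 0.0536
grasp_force: 55.4
```

```bash
python3 -c "
from h import *
s=bot.state();print(s['qpos'])
go(.592,.310,.0835,0)"
```

```text
[-0.77436026  1.08521484  0.4480686   1.54970109 -0.66714842  0.67301272
  0.00467337]
t [-0.0054 -0.0023  0.011 ] spin deg 0.2 -> 0.0014 (or -1.4986) q7 0.005
```

>>> send_rows(
  steps=[
    {"tx": -0.004, "ty": -0.002, "tz": 0.006, "spin": 0},
    {"tx": -0.004, "ty": -0.002, "tz": 0.011, "spin": 0},
    {"tx": -0.004, "ty": -0.002, "tz": 0.011, "spin": 0},
  ],
)

```text
clock: 20.52
tool_pos: [0.5916, 0.3101, 0.0832]
tcp_rot: [0.706, 0.708, -0.004, -0.003]
ft_force: [-1.2, -0.8, 2.0]
opening: 0.0541
grasp_force: 55.8
```

>>> send_rows(
  steps=[
    {"tx": 0, "ty": 0, "tz": 0, "spin": 0},
    {"tx": 0, "ty": 0, "tz": 0, "spin": 0},
    {"tx": 0, "ty": 0, "tz": 0, "spin": 0},
    {"tx": 0, "ty": 0, "tz": -0.05, "spin": 0},
    {"tx": 0, "ty": 0, "tz": -0.15, "spin": 0},
    {"tx": 0, "ty": 0, "tz": -0.25, "spin": 0},
    {"tx": 0, "ty": 0, "tz": -0.3, "spin": 0},
    {"tx": 0, "ty": 0, "tz": -0.3, "spin": 0},
  ],
  jaw=0.85,
)

```text
clock: 21.52
tool_pos: [0.5935, 0.3109, 0.2045]
tcp_rot: [0.706, 0.708, -0.003, -0.002]
ft_force: [-0.3, -0.3, -1.1]
opening: 0.0726
grasp_force: 0.0
```

```bash
python3 -c "
from h import *
s=bot.state();print(s['opening'],s['qpos'])
go(.426,-.134,.20,0)"
```

```text
0.07264840928720631 [-0.81603481  0.93671749  0.54457622  1.51818549 -0.58599127  0.86079935
 -0.05721241]
t [-1.111  -0.422   0.0151] spin deg 0.2 -> 0.0014 (or -1.4986) q7 -0.057
```

>>> send_rows(
  steps=[
    {"tx": -0.06, "ty": -0.023, "tz": 0, "spin": 0},
    {"tx": -0.18, "ty": -0.068, "tz": 0, "spin": 0},
    {"tx": -0.31, "ty": -0.118, "tz": 0, "spin": 0},
    {"tx": -0.44, "ty": -0.167, "tz": 0, "spin": 0},
    {"tx": -0.57, "ty": -0.217, "tz": 0, "spin": 0},
    {"tx": -0.7, "ty": -0.266, "tz": 0, "spin": 0},
    {"tx": -0.83, "ty": -0.315, "tz": 0, "spin": 0},
    {"tx": -0.95, "ty": -0.361, "tz": 0, "spin": 0},
  ],
  jaw=1,
)

```text
clock: 22.52
tool_pos: [0.4478, -0.0712, 0.2039]
tcp_rot: [0.706, 0.708, -0.005, -0.004]
ft_force: [1.2, 0.6, -0.6]
opening: 0.0855
grasp_force: 0.0
```

```bash
python3 -c "
from h import *
s=bot.state();print(s['tool_pos'])
go(.426,-.134,.20,0)"
```

```text
[ 0.44784517 -0.07116435  0.20392804]
t [-0.1569 -0.0549  0.0109] spin deg 0.2 -> 0.0014 (or -1.4986) q7 0.654
```

>>> send_rows(
  steps=[
    {"tx": -0.08, "ty": -0.03, "tz": 0, "spin": 0},
    {"tx": -0.14, "ty": -0.05, "tz": 0, "spin": 0},
    {"tx": -0.158, "ty": -0.057, "tz": 0, "spin": 0},
    {"tx": -0.158, "ty": -0.057, "tz": 0, "spin": 0},
    {"tx": -0.158, "ty": -0.057, "tz": 0, "spin": 0},
  ],
)

```text
clock: 23.15
tool_pos: [0.4272, -0.1316, 0.205]
tcp_rot: [0.705, 0.709, -0.004, -0.003]
ft_force: [0.2, -0.9, 0.0]
opening: 0.0851
grasp_force: 0.0
```

```bash
python3 -c "
from h import *
s=bot.state();print(s['qpos'])
shoot('w7')
go(.426,-.134,.20,0)"
```

```text
[ 0.01213514  0.67877199  0.29309074  2.18871902 -0.5411837   0.35200503
  0.76347222]
t [-0.0058 -0.0031  0.0128] spin deg 0.3 -> 0.0026 (or -1.4974) q7 0.764
```

View pics/w7.png

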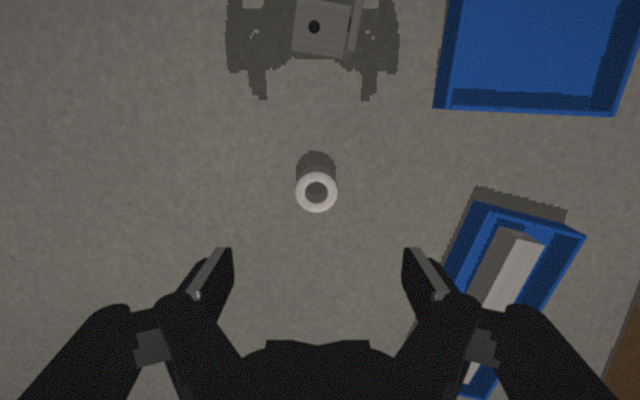

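The small collar's top is centred at (316,192), with clear space around it. Both stubs lie in the long tray.

```bash
python3 -c "
from h import *
f=lambda u,v,z:wr('w7',u,v,z)
m=f(316.5,192.5,.026);print(m)
go(m[0],m[1],.077,0)
"
```

```text
[ 0.42464913 -0.132212  ]
t [-0.0008 -0.0034  0.3203] spin deg 0.3 -> 0.0026 (or -1.4974) q7 0.764
```

>>> send_rows(
  steps=[
    {"tx": -0.002, "ty": -0.004, "tz": 0.07, "spin": 0},
    {"tx": -0.002, "ty": -0.004, "tz": 0.16, "spin": 0},
    {"tx": -0.002, "ty": -0.004, "tz": 0.24, "spin": 0},
    {"tx": -0.002, "ty": -0.004, "tz": 0.28, "spin": 0},
    {"tx": -0.002, "ty": -0.004, "tz": 0.3, "spin": 0},
    {"tx": -0.002, "ty": -0.004, "tz": 0.31, "spin": 0},
    {"tx": -0.002, "ty": -0.004, "tz": 0.315, "spin": 0},
    {"tx": -0.002, "ty": -0.004, "tz": 0.315, "spin": 0},
  ],
)

```text
clock: 24.2
tool_pos: [0.4289, -0.1353, 0.0829]
tcp_rot: [0.707, 0.707, -0.006, -0.006]
ft_force: [0.4, 0.7, -0.8]
opening: 0.0851
grasp_force: 0.0
```

```bash
python3 -c "
from h import *
s=bot.state();print(s['qpos'])
go(.4245,-.1322,.076,0)"
```

```text
[ 0.17089942  0.92236727  0.05005778  2.21283977 -1.00032701  0.04335406
  1.20232891]
t [ 0.0078 -0.0106  0.0174] spin deg 0.0 -> 0.0003 (or -1.4997) q7 1.202
```

>>> send_rows(
  steps=[
    {"tx": 0.008, "ty": -0.008, "tz": 0.008, "spin": 0},
    {"tx": 0.008, "ty": -0.008, "tz": 0.014, "spin": 0},
    {"tx": 0.008, "ty": -0.008, "tz": 0.014, "spin": 0},
  ],
)

```text
clock: 24.58
tool_pos: [0.4285, -0.1333, 0.0793]
tcp_rot: [0.706, 0.708, -0.007, -0.009]
ft_force: [0.1, 0.5, -0.3]
opening: 0.0852
grasp_force: 0.0
```

>>> send_rows(
  steps=[
    {"tx": 0, "ty": 0, "tz": 0, "spin": 0},
    {"tx": 0, "ty": 0, "tz": 0, "spin": 0},
    {"tx": 0, "ty": 0, "tz": 0, "spin": 0},
    {"tx": 0, "ty": 0, "tz": 0, "spin": 0},
    {"tx": 0, "ty": 0, "tz": 0, "spin": 0},
    {"tx": 0, "ty": 0, "tz": 0, "spin": 0},
  ],
  jaw=0,
)

```text
clock: 25.32
tool_pos: [0.4279, -0.1333, 0.0798]
tcp_rot: [0.706, 0.708, -0.007, -0.009]
ft_force: [-1.6, -0.2, 5.9]
opening: 0.0386
grasp_force: 49.4
```

>>> send_rows(
  steps=[
    {"tx": 0, "ty": 0, "tz": -0.08, "spin": 0},
    {"tx": 0, "ty": 0, "tz": -0.2, "spin": 0},
    {"tx": 0, "ty": 0, "tz": -0.28, "spin": 0},
    {"tx": 0, "ty": 0, "tz": -0.3, "spin": 0},
    {"tx": 0, "ty": 0, "tz": -0.3, "spin": 0},
  ],
)

```text
clock: 25.95
tool_pos: [0.4312, -0.1332, 0.1991]
tcp_rot: [0.706, 0.708, -0.007, -0.009]
ft_force: [0.2, -0.7, -1.9]
opening: 0.0387
grasp_force: 51.0
```

```bash
python3 -c "
from h import *
s=bot.state();print(s['qpos'])
go(.592,.236,.2,0)"
```

```text
[-0.10658107  0.73860722  0.50434538  2.17770706 -0.83147994  0.44933072
  1.07127225]
t [ 0.9215  0.4052 -0.0097] spin deg 0.2 -> 0.0017 (or -1.4983) q7 1.071
```

>>> send_rows(
  steps=[
    {"tx": 0.06, "ty": 0.026, "tz": 0, "spin": 0},
    {"tx": 0.17, "ty": 0.075, "tz": 0, "spin": 0},
    {"tx": 0.29, "ty": 0.128, "tz": 0, "spin": 0},
    {"tx": 0.42, "ty": 0.185, "tz": 0, "spin": 0},
    {"tx": 0.55, "ty": 0.242, "tz": 0, "spin": 0},
    {"tx": 0.68, "ty": 0.3, "tz": 0, "spin": 0},
    {"tx": 0.81, "ty": 0.357, "tz": 0, "spin": 0},
    {"tx": 0.9, "ty": 0.396, "tz": 0, "spin": 0},
  ],
)

```text
clock: 26.95
tool_pos: [0.5881, 0.2302, 0.1935]
tcp_rot: [0.705, 0.709, -0.008, -0.01]
ft_force: [0.4, -0.6, -2.0]
opening: 0.0384
grasp_force: 51.0
```

>>> send_rows(
  steps=[
    {"tx": 0.02, "ty": 0.008, "tz": 0, "spin": 0},
    {"tx": 0.02, "ty": 0.008, "tz": 0, "spin": 0},
    {"tx": 0.02, "ty": 0.008, "tz": 0, "spin": 0},
  ],
)

```text
clock: 27.32
tool_pos: [0.5912, 0.2326, 0.1958]
tcp_rot: [0.707, 0.707, -0.008, -0.009]
ft_force: [-0.4, -1.4, -1.4]
opening: 0.0383
grasp_force: 51.0
```

```bash
python3 -c "
from h import *
s=bot.state();print(s['qpos'])
shoot('w8')
go(.592,.236,.0865,0)"
```

```text
[-0.80223618  0.96964155  0.72741791  1.63108289 -0.79722815  0.88801678
  0.25239574]
t [0.008  0.008  0.2739] spin deg -0.0 -> -0.0002 (or 1.4998) q7 0.252
```

View pics/w8.png

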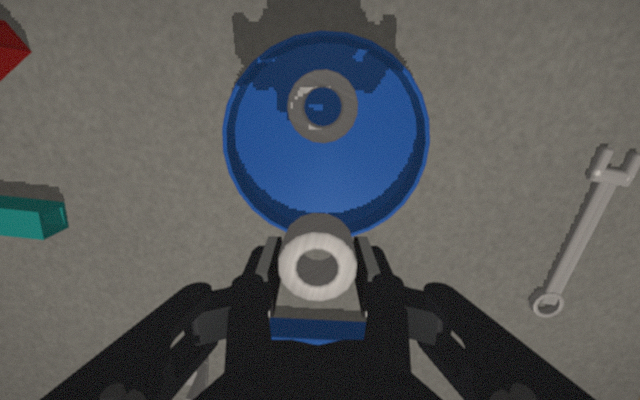

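The large collar lies flat in the pan at (322,106). The pan's rim spans v 32 to about 237 and u 223 to 429.

```bash
python3 -c "
from h import *
f=lambda u,v,z:wr('w8',u,v,z)
print('far',f(326,32,.028),'near',f(326,237,.028),'L',f(223,133,.028),'R',f(429,133,.028),'lc',f(322,106,.029))
print(T())
"
```

```text
far [0.59348905 0.35840522] near [0.5949494 0.1938626] L [0.510779   0.28593034] R [0.67608567 0.2863064 ] lc [0.59083191 0.30691464]
[[ 5.21144430e-04  9.99722019e-01 -2.35714472e-02  5.91367337e-01]
 [ 9.99999657e-01 -5.05811435e-04  6.56447715e-04  2.32748278e-01]
 [ 6.44342527e-04 -2.35717812e-02 -9.99721939e-01  1.96083880e-01]
 [ 0.00000000e+00  0.00000000e+00  0.00000000e+00  1.00000000e+00]]
```

>>> send_rows(
  steps=[
    {"tx": 0.008, "ty": 0.006, "tz": 0.06, "spin": 0},
    {"tx": 0.008, "ty": 0.006, "tz": 0.13, "spin": 0},
    {"tx": 0.008, "ty": 0.006, "tz": 0.19, "spin": 0},
    {"tx": 0.008, "ty": 0.006, "tz": 0.235, "spin": 0},
    {"tx": 0.008, "ty": 0.006, "tz": 0.26, "spin": 0},
    {"tx": 0.008, "ty": 0.006, "tz": 0.265, "spin": 0},
    {"tx": 0.008, "ty": 0.006, "tz": 0.265, "spin": 0},
    {"tx": 0.008, "ty": 0.006, "tz": 0.265, "spin": 0},
  ],
)

```text
clock: 28.38
tool_pos: [0.5922, 0.2385, 0.0911]
tcp_rot: [0.706, 0.708, -0.007, -0.008]
ft_force: [-0.1, 0.3, -1.7]
opening: 0.0384
grasp_force: 51.0
```

```bash
python3 -c "
from h import *
go(.592,.236,.0853,0)"
```

```text
t [-0.0062 -0.0002  0.0145] spin deg 0.2 -> 0.0014 (or -1.4986) q7 0.328
```

>>> send_rows(
  steps=[
    {"tx": -0.005, "ty": 0, "tz": 0.008, "spin": 0},
    {"tx": -0.005, "ty": 0, "tz": 0.015, "spin": 0},
    {"tx": -0.005, "ty": 0, "tz": 0.015, "spin": 0},
  ],
)

```text
clock: 28.75
tool_pos: [0.5917, 0.236, 0.085]
tcp_rot: [0.706, 0.708, -0.007, -0.008]
ft_force: [-1.4, -0.1, 4.1]
opening: 0.0383
grasp_force: 51.4
```

>>> send_rows(
  steps=[
    {"tx": 0, "ty": 0, "tz": 0, "spin": 0},
    {"tx": 0, "ty": 0, "tz": 0, "spin": 0},
    {"tx": 0, "ty": 0, "tz": 0, "spin": 0},
    {"tx": 0, "ty": 0, "tz": -0.05, "spin": 0},
    {"tx": 0, "ty": 0, "tz": -0.15, "spin": 0},
    {"tx": 0, "ty": 0, "tz": -0.25, "spin": 0},
    {"tx": 0, "ty": 0, "tz": -0.3, "spin": 0},
    {"tx": 0, "ty": 0, "tz": -0.3, "spin": 0},
  ],
  jaw=0.65,
)

```text
clock: 29.75
tool_pos: [0.595, 0.2363, 0.2059]
tcp_rot: [0.706, 0.708, -0.006, -0.008]
ft_force: [-0.9, 0.2, -0.1]
opening: 0.0555
grasp_force: 0.0
```

```bash
python3 -c "
from h import *
s=bot.state();print(s['opening'],s['qpos'])
go(.452,.001,.22,np.pi/2)"
```

```text
0.05546539093569315 [-0.8036618   0.95834357  0.72887425  1.61340149 -0.77980783  0.90340184
  0.23446252]
t [-0.587  -0.3598 -0.0298] spin deg -89.8 -> -0.7486 (or 0.7514) q7 0.234
```

>>> send_rows(
  steps=[
    {"tx": -0.04, "ty": -0.02, "tz": -0.03, "spin": 0.085},
    {"tx": -0.12, "ty": -0.07, "tz": -0.03, "spin": 0.17},
    {"tx": -0.22, "ty": -0.13, "tz": -0.03, "spin": 0.255},
    {"tx": -0.32, "ty": -0.195, "tz": -0.03, "spin": 0.34},
    {"tx": -0.42, "ty": -0.257, "tz": -0.03, "spin": 0.425},
    {"tx": -0.52, "ty": -0.318, "tz": -0.03, "spin": 0.51},
    {"tx": -0.58, "ty": -0.355, "tz": -0.03, "spin": 0.595},
    {"tx": -0.587, "ty": -0.36, "tz": -0.03, "spin": 0.68},
  ],
  jaw=1,
)

```text
clock: 30.75
tool_pos: [0.4491, -0.0008, 0.2183]
tcp_rot: [0.997, 0.07, -0.013, -0.001]
ft_force: [-0.6, 0.5, 0.1]
opening: 0.0853
grasp_force: 0.0
```

```bash
python3 -c "
from h import *
print(bot.state()['qpos'])
go(.452,.001,.22,np.pi/2)"
```

```text
[-0.54522623  0.78090923  0.77781484  2.17288203 -0.98727618  0.63248771
 -0.46673131]
t [ 0.0077 -0.0036 -0.0043] spin deg 8.0 -> 0.0665 (or -1.4335) q7 -0.467
```

>>> send_rows(
  steps=[
    {"tx": 0.004, "ty": -0.003, "tz": 0, "spin": 0.066},
    {"tx": 0.004, "ty": -0.003, "tz": 0, "spin": 0.066},
    {"tx": 0.004, "ty": -0.003, "tz": 0, "spin": 0.066},
    {"tx": 0.004, "ty": -0.003, "tz": 0, "spin": 0.066},
  ],
)

```text
clock: 31.25
tool_pos: [0.4524, 0.0025, 0.2188]
tcp_rot: [1.0, 0.006, -0.012, -0.001]
ft_force: [0.2, -1.0, 0.2]
opening: 0.0854
grasp_force: 0.0
```

```bash
python3 -c "
from h import *
print(bot.state()['qpos'],T()); shoot('w9')
go(.452,.001,.22,np.pi/2)"
```

```text
[-0.5540007   0.78391354  0.78325772  2.16527343 -0.98832779  0.63907306
 -0.6009544 ] [[ 0.99964988  0.01271961 -0.02320197  0.45242634]
 [ 0.01275676 -0.99991757  0.00145348  0.00246169]
 [-0.02318157 -0.00174895 -0.99972974  0.21879799]
 [ 0.          0.          0.          1.        ]]
t [-0.0014  0.0036 -0.0027] spin deg 0.7 -> 0.0060 (or -1.4940) q7 -0.601
```

View pics/w9.png

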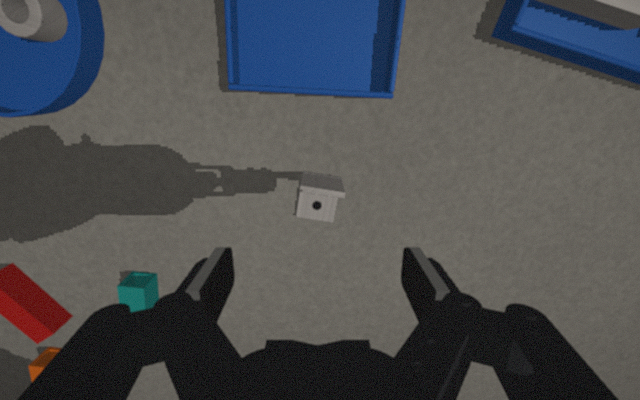

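Run:
```python
import cv2
im=cv2.imread("pics/w9.png")
cv2.imwrite("pics/crop3.png",cv2.resize(im[160:235,275:365],None,fx=8,fy=8,interpolation=cv2.INTER_CUBIC))
```

```text
(no output)
```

View pics/crop3.png

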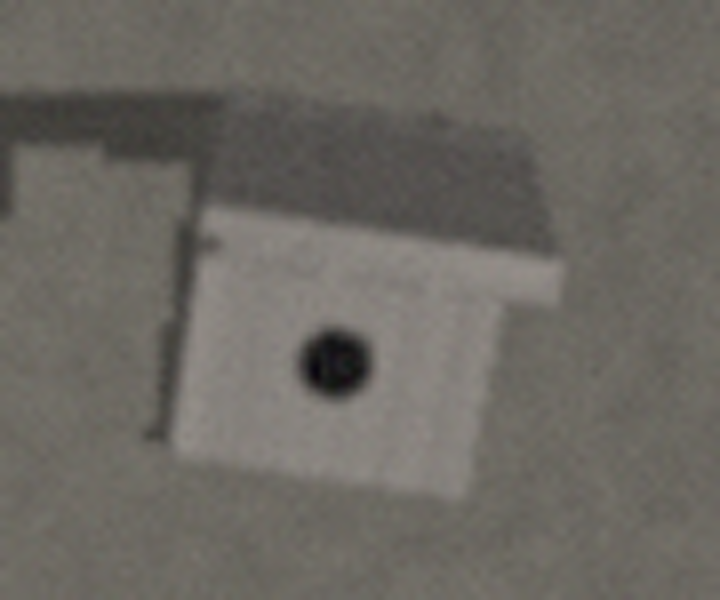

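The leg's top edge runs from crop (203,205) to (565,258), about 46 px long and turned slightly. The foot's near edge runs from (175,457) to (465,498).

Run:
```python
from h import *
f=lambda u,v,z:wr('w9',275+(u-4)/8,160+(v-4)/8,z)
c=[f(203,205,.05),f(565,258,.05),f(558,303,.05),f(203,250,.05)]
m=np.mean(c,0);print('leg',m,deg(c[0],c[1]),deg(c[3],c[2]))
print('foot',deg(f(175,457,.006),f(465,498,.006)),'base',deg(f(220,92,0),f(535,135,0)),(f(220,92,0)+f(535,135,0))/2,(f(175,457,.006)+f(465,498,.006))/2)
go(m[0],m[1],.089,np.radians(deg(c[0],c[1])[0]))
```

```text
leg [ 0.45181973 -0.00096443] (np.float64(-98.0), np.float64(0.0392)) (np.float64(-98.2), np.float64(0.0387))
foot (np.float64(-98.0), np.float64(0.0386)) base (np.float64(-97.3), np.float64(0.0405)) [ 0.45355979 -0.00101658] [0.40545409 0.00577826]
t [0.0056 0.009  0.3247] spin deg 8.7 -> 0.0726 (or -1.4274) q7 -0.601
```

>>> send_rows(
  steps=[
    {"tx": 0.004, "ty": 0.009, "tz": 0.06, "spin": 0.05},
    {"tx": 0.004, "ty": 0.009, "tz": 0.14, "spin": 0.072},
    {"tx": 0.004, "ty": 0.009, "tz": 0.21, "spin": 0.072},
    {"tx": 0.004, "ty": 0.009, "tz": 0.26, "spin": 0.072},
    {"tx": 0.004, "ty": 0.009, "tz": 0.3, "spin": 0.072},
    {"tx": 0.004, "ty": 0.009, "tz": 0.32, "spin": 0.072},
    {"tx": 0.004, "ty": 0.009, "tz": 0.325, "spin": 0.072},
    {"tx": 0.004, "ty": 0.009, "tz": 0.325, "spin": 0.072},
  ],
)

```text
clock: 32.3
tool_pos: [0.4515, -0.001, 0.0893]
tcp_rot: [0.998, -0.07, -0.011, 0.0]
ft_force: [0.5, -0.2, 1.0]
opening: 0.0849
grasp_force: 0.0
```

```bash
python3 -c "
from h import *
print(bot.state()['qpos'],T())
go(.4518,-.001,.087,np.radians(82))"
```

```text
[-0.15259612  0.91154721  0.09045781  2.20428158 -0.98613226  0.08980201
 -0.82131247] [[ 0.99007078 -0.13882609 -0.022072    0.45150795]
 [-0.13883199 -0.99031513  0.00127239 -0.00104808]
 [-0.02203488  0.00180454 -0.99975557  0.08931375]
 [ 0.          0.          0.          1.        ]]
t [ 0.0008 -0.0002  0.0058] spin deg 0.0 -> 0.0001 (or -1.4999) q7 -0.821
```

>>> send_rows(
  steps=[
    {"tx": 0.003, "ty": 0, "tz": 0.006, "spin": 0},
    {"tx": 0.003, "ty": 0, "tz": 0.006, "spin": 0},
  ],
)

```text
clock: 32.55
tool_pos: [0.4527, -0.0011, 0.0867]
tcp_rot: [0.998, -0.07, -0.011, 0.0]
ft_force: [-0.6, -0.4, 0.4]
opening: 0.0853
grasp_force: 0.0
```

>>> send_rows(
  steps=[
    {"tx": 0, "ty": 0, "tz": 0, "spin": 0},
    {"tx": 0, "ty": 0, "tz": 0, "spin": 0},
    {"tx": 0, "ty": 0, "tz": 0, "spin": 0},
    {"tx": 0, "ty": 0, "tz": 0, "spin": 0},
    {"tx": 0, "ty": 0, "tz": 0, "spin": 0},
    {"tx": 0, "ty": 0, "tz": 0, "spin": 0},
  ],
  jaw=0,
  grip_force=70,
)

```text
clock: 33.3
tool_pos: [0.4524, -0.0012, 0.087]
tcp_rot: [0.998, -0.07, -0.011, -0.0]
ft_force: [0.1, 0.0, 5.7]
opening: 0.0392
grasp_force: 69.9
```

>>> send_rows(
  steps=[
    {"tx": 0, "ty": 0, "tz": -0.06, "spin": 0},
    {"tx": 0, "ty": 0, "tz": -0.15, "spin": 0},
    {"tx": 0, "ty": 0, "tz": -0.23, "spin": 0},
    {"tx": 0, "ty": 0, "tz": -0.28, "spin": 0},
    {"tx": 0, "ty": 0, "tz": -0.28, "spin": 0},
  ],
)

```text
clock: 33.92
tool_pos: [0.4555, -0.0012, 0.1993]
tcp_rot: [0.998, -0.069, -0.01, 0.0]
ft_force: [-0.2, 0.5, -1.9]
opening: 0.0386
grasp_force: 70.9
```

```bash
python3 -c "
from h import *
print(bot.state()['qpos'])
go(.6190,.0075,.2,np.radians(87.6))"
```

```text
[-0.39099451  0.73699924  0.48992982  2.16648705 -0.81483     0.4517352
 -0.95577742]
t [ 0.4018 -0.0781 -0.0101] spin deg -5.6 -> -0.0463 (or 1.4537) q7 -0.956
```

>>> send_rows(
  steps=[
    {"tx": 0.04, "ty": -0.008, "tz": 0, "spin": -0.02},
    {"tx": 0.12, "ty": -0.023, "tz": 0, "spin": -0.046},
    {"tx": 0.22, "ty": -0.043, "tz": 0, "spin": -0.046},
    {"tx": 0.32, "ty": -0.062, "tz": 0, "spin": -0.046},
    {"tx": 0.385, "ty": -0.075, "tz": 0, "spin": -0.046},
    {"tx": 0.402, "ty": -0.078, "tz": 0, "spin": -0.046},
    {"tx": 0.402, "ty": -0.078, "tz": 0, "spin": -0.046},
    {"tx": 0.402, "ty": -0.078, "tz": 0, "spin": -0.046},
  ],
)

```text
clock: 34.92
tool_pos: [0.617, 0.0069, 0.1944]
tcp_rot: [1.0, -0.022, -0.012, -0.001]
ft_force: [0.5, -0.2, -1.2]
opening: 0.0383
grasp_force: 70.8
```

```bash
python3 -c "
from h import *
print(bot.state()['qpos']); shoot('w10')
go(.6190,.0075,.096,np.radians(87.6))"
```

```text
[-0.39291158  0.91135553  0.59326082  1.68598223 -0.67643445  0.78744224
 -1.08849579]
t [ 0.0103 -0.0011  0.2465] spin deg -0.1 -> -0.0010 (or 1.4990) q7 -1.089
```

View pics/w10.png

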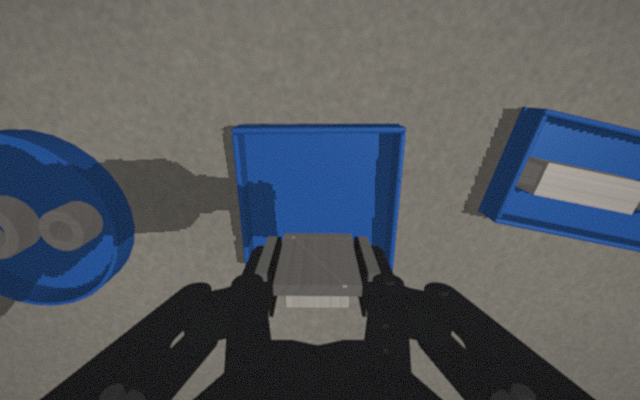

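The bracket hangs upright over the square tray, whose far rim runs from (234,127) to (404,127). I'm lowering it now.

>>> send_rows(
  steps=[
    {"tx": 0.008, "ty": -0.001, "tz": 0.05, "spin": 0},
    {"tx": 0.008, "ty": -0.001, "tz": 0.11, "spin": 0},
    {"tx": 0.008, "ty": -0.001, "tz": 0.17, "spin": 0},
    {"tx": 0.008, "ty": -0.001, "tz": 0.21, "spin": 0},
    {"tx": 0.008, "ty": -0.001, "tz": 0.23, "spin": 0},
    {"tx": 0.008, "ty": -0.001, "tz": 0.237, "spin": 0},
    {"tx": 0.008, "ty": -0.001, "tz": 0.237, "spin": 0},
    {"tx": 0.008, "ty": -0.001, "tz": 0.237, "spin": 0},
  ],
)

```text
clock: 35.98
tool_pos: [0.62, 0.0075, 0.1008]
tcp_rot: [1.0, -0.022, -0.011, -0.001]
ft_force: [0.1, 0.3, -1.9]
opening: 0.0387
grasp_force: 70.8
```

```bash
python3 -c "
from h import *
go(.6190,.0075,.0923,np.radians(87.6))"
```

```text
t [-0.0022  0.0002  0.0213] spin deg -0.1 -> -0.0006 (or 1.4994) q7 -1.017
```

>>> send_rows(
  steps=[
    {"tx": 0, "ty": 0, "tz": 0.01, "spin": 0},
    {"tx": 0, "ty": 0, "tz": 0.018, "spin": 0},
    {"tx": 0, "ty": 0, "tz": 0.021, "spin": 0},
    {"tx": 0, "ty": 0, "tz": 0.021, "spin": 0},
  ],
)

```text
clock: 36.48
tool_pos: [0.6193, 0.0077, 0.092]
tcp_rot: [1.0, -0.022, -0.011, -0.001]
ft_force: [-2.4, 0.5, 3.6]
opening: 0.0386
grasp_force: 71.5
```

Touching down (3.6 N). I'm releasing it.

>>> send_rows(
  steps=[
    {"tx": 0, "ty": 0, "tz": 0, "spin": 0},
    {"tx": 0, "ty": 0, "tz": 0, "spin": 0},
    {"tx": 0, "ty": 0, "tz": 0, "spin": 0},
    {"tx": 0, "ty": 0, "tz": 0, "spin": 0},
    {"tx": 0, "ty": 0, "tz": -0.05, "spin": 0},
    {"tx": 0, "ty": 0, "tz": -0.15, "spin": 0},
    {"tx": 0, "ty": 0, "tz": -0.25, "spin": 0},
    {"tx": 0, "ty": 0, "tz": -0.35, "spin": 0},
  ],
  jaw=0.7,
)

```text
clock: 37.48
tool_pos: [0.6226, 0.0071, 0.2344]
tcp_rot: [1.0, -0.022, -0.011, -0.0]
ft_force: [0.4, 0.8, 0.2]
opening: 0.0598
grasp_force: 0.0
```

>>> send_rows(
  steps=[
    {"tx": -0.08, "ty": 0, "tz": -0.1, "spin": 0},
    {"tx": -0.2, "ty": 0, "tz": -0.15, "spin": 0},
    {"tx": -0.3, "ty": 0, "tz": -0.2, "spin": 0},
    {"tx": -0.3, "ty": 0, "tz": -0.2, "spin": 0},
    {"tx": -0.3, "ty": 0, "tz": -0.2, "spin": 0},
  ],
)

```text
clock: 38.1
tool_pos: [0.5054, 0.0125, 0.3152]
tcp_rot: [1.0, -0.021, -0.01, -0.001]
ft_force: [0.6, 0.1, -0.1]
opening: 0.0597
grasp_force: 0.0
```

Run:
```python
from h import *
w=bot.camera("wrist")[:,:,::-1]; t=bot.camera("side")[:,:,::-1]
t=cv2.resize(t[90:290,220:540],None,fx=1.75,fy=1.75)   # 560x350
w=cv2.resize(w[:330],(480,248))
o=np.zeros((600,560,3),np.uint8); o[:350]=t; o[350:598,:480]=w
cv2.imwrite("pics/end.png",o)
```

```text
(no output)
```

View pics/end.png

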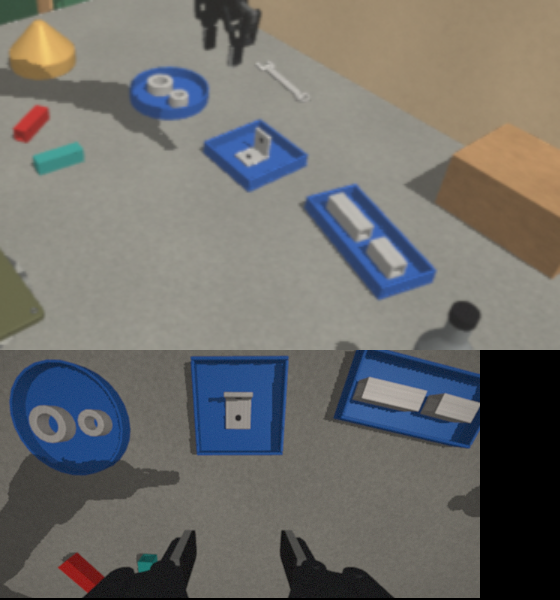

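Both stubs lie lengthwise in the oblong tray, both collars lie flat in the pan, and the bracket stands upright in the square tray. The cone and flask were not touched.

```bash
python3 -c "
from station import bot
print(bot.sign_off())"
```

```text
the job is handed in; nothing more can be done
None
```

The job is handed in at about 38 s of the 115 s allowed: all five parts are in their trays as asked, confirmed in the final side and wrist pictures, and the sign-off gave no verdict.

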